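Free the safety catch of the bench cupboard and open it

ROBOT

A 6-joint arm with a two-finger parallel gripper is mounted at the origin on the work surface. World frame = base frame: x ahead of the robot, y to its left, z up, the work surface at z = 0. Lengths are in mm, angles in degrees, forces in N, time in s.
With the tool pointing down it reaches from about 350 to 850 mm from the base axis. Payload 8.1 kg.
Tool frame: the origin (TCP) lies midway between the tips of the shut fingers; the grasp point (between the pads) lies 19 mm behind it (r.grasp_offset is the distance from the TCP to the grasp point, in mm); z points along the fingers, x is the direction in which the jaws open and shut, and the axes are right-handed (so a half turn about z gives the same grasp; the last joint's range is limited). The gripper opens to 85 mm and grips with 20 to 120 N. Pads are 22 mm wide; open, the fingers measure 114 mm over their backs; the gripper's body (76 mm by 85 mm) begins 54 mm behind the grasp point. The pads swing forward as they close: fully open they stand 13 mm farther back than shut.
Start: joints at [-70.554, 7.471, 85.268, -0, 87.261, -4.893], TCP at [247.303, -546.669, 231.292] pointing down, gripper open.
Joint ranges: [-169.43, 169.43], [-51.17, 129.36], [1.28, 143.12], [-76.62, 256.62], [0, 156.53], [-152.29, 152.29]. Speed limits (degrees/s): [136.94, 136.94, 159.86, 180, 180, 180].

INTERFACE

Orientations are given as [roll, pitch, yaw] about the fixed x, y, z axes, in that order (R = Rz(yaw) Ry(pitch) Rx(roll)).
In Python, from bench import r, optics, hand_in gives the robot as it stands.
- The arm moves only by the shell command python3 -m pendant 'ROWS' [FORCE]. ROWS is JSON, a list of rows, each a list of 5 numbers: the opening, from 0 (shut) to 1 (fully open), then the shift along the tool's x, y, z in mm, then the turn about the tool's z in degrees. A call has 1 to 10 rows; each row shifts and turns the commanded pose from where the row before left it, along the tool's axes as they then stand; what a row does not reach is not made up. A row lasts 1/10 s, in which the tool goes at most 50 mm and 8.59 degrees, less where a joint would pass 70% of its speed; a pose out of reach is approached as far as the arm can. A call with a gripper value outside its range is refused whole. The fingers move at their own pace and stop on an object; FORCE is the grip in N (left out, the last holds). Time passes only in rows, so rows that do not move let the fingers close. It gives the time, the measured TCP pose, the force and the opening at its end, in the units of the state.
- r.sense(): the state, without advancing time (a new reading comes with each control period).
- optics.snapshot(name): name is "side" or "top" or "wrist"; returns (picture, depth): 480x640x3 uint8, blue, green, red; 480x640 float32, mm along the optical axis (not along the pixel's ray), 0 where there is no reading.
- optics.camera_params(name): a dict with "camera_matrix" (3x3 intrinsics, pixels), "eye" and "orientation" of the camera in the world. Camera axes: x right, y down, z forward; pixel columns grow to the right and rows downward; lengths in mm; the calibration is good to about 2 mm. A picture is of the moment at which its call begins: read the wrist's pose just before it. camera_params takes no time and is no camera call; for the wrist camera it gives the pose at the moment of the call.
- hand_in(): hands the job in, once; it reports no verdict.
Trained networks look in the newest picture that a camera, given by its name, has taken for a name from the list of things; names that differ only in an ending like _2 or _b are one class to them, and where a whole thing is asked for, a point or a joint stands for the part that bears it (a point fixed in the world has none). Each returns a list of dicts, best first, with "score" (0 to 1); they miss things now and then, are a little off and sometimes report something else, mostly with a low value. They report only what shows in the picture. A call takes as long as a camera call.
- optics.search_frame(camera, query): "at" ([x, y, z] in mm, in world coordinates, good to about 4 mm: the middle of the surface that is visible of it).
The state is a dict: "time": time; "joint_pos": joint angles; "qd": joint speeds; "joint_efforts": joint torques, N m; "tool_pos": TCP position; "tcp_rot": TCP orientation; "ft_force": force on the tool from outside, world axes, zero at the start; "wrist_torque": the same for the moment, N m; "finger_gap": finger opening in mm.
Only numpy, scipy, OpenCV 4.12 (cv2) and the standard library are available. Lean on these libraries where they do the work, as an engineer would, in place of code of your own. Each camera call takes 0.05 s, during which the arm holds its last target. There are 200 camera calls.

TASK

Open the little bench cupboard. Its door has a safety catch: draw the door out by its handle until it hangs on the catch, reach a finger down into the gap behind the door's top edge, press the sprung hook down just far enough that it lets go, and swing the door wide open to about a right angle. Feel your way: neither crush the hook nor wrench the door against it, and leave the things standing around undisturbed.

Things in the scene. Friction and masses are not known exactly. Their poses are not given: they have to be found in the camera images.
- cupboard: (all sizes here and below in mm) beige bench cupboard 260 wide, 240 deep, 300 tall, fixed to the bench; origin under its centre. Its x axis points from the door to the back, y to the door's hinge side, z up. Walls and top are 16 thick; the top's front edge is 120 in front of the origin
- door (a joint): angle of the door (rad): 0 shut, grows as it opens towards the cupboard's -x side, stop at 1.75. The door stays where it is left (light friction). It hangs on the catch at about 0.19; the hook is out of the keeper from about 0.28
- door_hinge (a point): point on the door's upright hinge axis at the height of the door's top edge (level with the cupboard's top); fixed to the cupboard, axes as the cupboard's. The door's back face passes through this axis, 2 in front of the cupboard's front when shut
- handle (a point): grip point on the door's handle, a round upright bar 10 thick and 110 long, 35 out from the door's front face (bar's axis), 225 from the hinge axis, 35 below the door's top edge; the bar's top end is 20 below that edge. Turns with the door: x axis square to the door into the cupboard, y along the door to the hinge, z up
- door_edge (a point): point on the back edge of the door's top, straight above the middle of the catch, 190 from the hinge axis; axes as the handle's. The door is 256 wide, 16 thick, its top edge level with the cupboard's top; when the door hangs on the catch the gap between this point and the front edge of the cupboard's top is about 37 wide
- catch: plastic catch housing 34 wide screwed to the door's back, 60 to 120 below the top edge; origin and axes as door_edge. Out of its top comes a sprung hook that moves straight up and down: a level arm 16 wide, 6 thick, reaching 63 from the door's back face along +x, through the gap and the keeper's window, with an 8 high barb standing up at its end. Press it with at most 14 N
- hook_mid (a point): mean place of the top of the hook's arm in the gap, 20 in from the door's back face, 32 below its top edge; turns with the door. The arm's true rest height is up to 8 higher or lower (not measured: feel for it). A spring holds it up against the window's top bar with 3 to 7 N and adds 0.25 N per mm. The hook clears the keeper after 8 of travel and lands hard on the lower bar after 10
- keeper: steel bracket under the cupboard's top, 12 to 16 behind the top's front edge; origin at its front, level with the cupboard's top, mid window. Its plate has a window 40 wide, 16 high between a top and a lower bar, through which the hook passes; the plate is adjustable 8 up or down, not measured. Hook and keeper may press on each other with at most 25 N
- reagent: amber bottle 64 across, 150 tall, standing on the bench; origin under its centre; leave alone
- tube_rack: white tube rack 60 by 160, 90 tall, standing on the bench; origin under its centre; leave alone
- tip_box: pipette tip box 85 by 120, 57 tall, standing on the rear half of the cupboard's top; origin under its centre; leave alone

How it is judged:
By the outcome, as a careful person would: the job done as asked, in the order asked, and still so for the second after the job is handed in, with the robot touching nothing.
It also fails if it takes over 64 s, if anything falls off the work surface, if the arm or the gripper's body presses on something with over 40 N, if the wrist force passes 120 N, or if a joint passes its speed limit or range.

## Working session

There is one attempt and no reset: what is moved stays moved. The work goes in short steps, Python scripts to look and compute and a shell command to move; the robot and the scene stay as the last step left them, time stands still between calls to the robot, and variables do not carry over. Pictures are saved under pics/ and viewed, about 8 in all and at most 12, crops included, and the job is handed in when it is done.

```bash
ls; mkdir -p pics; python3 - <<'E'
from bench import r,optics
import cv2,numpy as np
s=r.sense();print(s['time'],s['tool_pos'],s['tcp_rot'],s['ft_force'],s['finger_gap'])
for c in('side','top'):
    p,d=optics.snapshot(c);cv2.imwrite(f'pics/{c}0.png',p);np.save(f'pics/{c}0.npy',d)
    k=optics.camera_params(c);print(c,k)
    for q in('cupboard','door','handle','reagent','tube_rack','tip_box'):
        print(q,[(np.round(x['at']),round(x['score'],2)) for x in optics.search_frame(c,q)][:2])
E
```

```text
pics
0.0 [ 247.09792573 -546.11981707  230.21220798] [-1.79991560e+02  1.11363895e-01 -6.56604879e+01] [0.86098828 0.7866064  1.13890456] 85.34529766199121
side {'camera_matrix': array([[438.69586379,   0.        , 319.23040995],
       [  0.        , 438.69586379, 236.9108887 ],
       [  0.        ,   0.        ,   1.        ]]), 'eye': array([ 422.75730049, -658.61195747,  744.09934069]), 'orientation': array([-128.47613026,    0.9431446 ,  -17.49643544])}
cupboard [(array([549., -17., 255.]), 0.69)]
door [(array([555., -20., 189.]), 0.71)]
handle [(array([555., -23., 197.]), 0.92)]
reagent [(array([ 752., -101.,   83.]), 0.72)]
tube_rack [(array([ 598., -347.,   56.]), 0.9)]
tip_box [(array([590., 137., 347.]), 0.73), (array([549., -16., 255.]), 0.73)]
top {'camera_matrix': array([[576.40267618,   0.        , 321.7434719 ],
       [  0.        , 576.40267618, 238.17680609],
       [  0.        ,   0.        ,   1.        ]]), 'eye': array([ 434.17682646,  -22.90384551, 1377.7790831 ]), 'orientation': array([-171.35697917,    1.2488098 ,  -89.59091644])}
cupboard [(array([542.,  81., 300.]), 0.85)]
door [(array([571., -14., 300.]), 0.66)]
handle [(array([746., -79., 101.]), 0.64), (array([573., -19., 304.]), 0.58)]
reagent [(array([748., -77., 104.]), 0.64)]
tube_rack [(array([ 608., -324.,   58.]), 0.87)]
tip_box [(array([592., 164., 357.]), 0.93)]
```

View pics/side0.png

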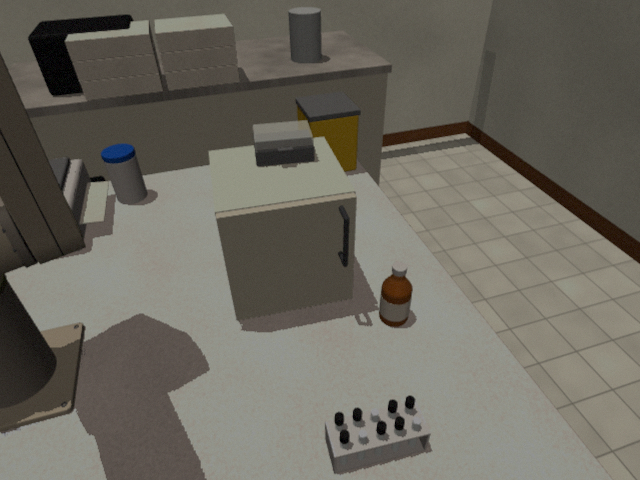

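View pics/top0.png

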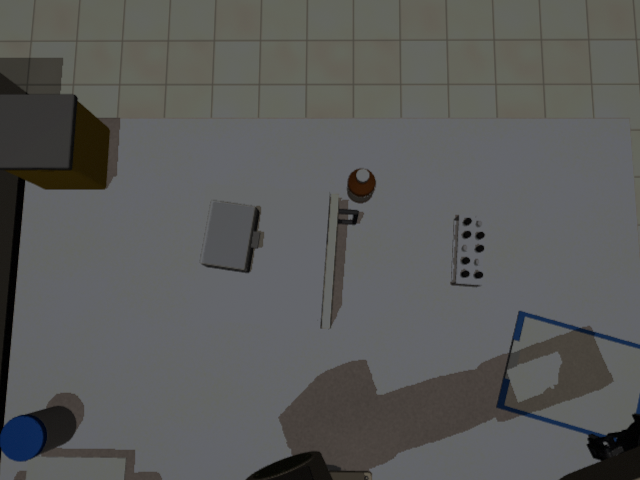

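The door faces the robot's right (-y), with the handle at the far x end (side picture ~(344,235), top ~(348,216)) and the hinge near the robot. The bottle (top ~(361,183)) stands just beyond the handle. Next I'll measure the pose from depth.

```bash
cat > h.py <<'E'
import numpy as np,cv2
from bench import r,optics
from scipy.spatial.transform import Rotation as R
def cloud(c,d=None):
    k=optics.camera_params(c)
    if d is None: d=optics.snapshot(c)[1]
    K=k['camera_matrix'];v,u=np.mgrid[:480,:640]
    P=np.stack([(u-K[0,2])/K[0,0]*d,(v-K[1,2])/K[1,1]*d,d],-1)
    W=P@R.from_euler('xyz',k['orientation'],degrees=True).as_matrix().T+k['eye']
    W[d==0]=np.nan;return W
E
python3 - <<'E'
from h import *
T=cloud('top',np.load('pics/top0.npy'));S=cloud('side',np.load('pics/side0.npy'))
b=lambda W:(W[...,0]>350)&(W[...,0]<800)&(W[...,1]>-150)&(W[...,1]<300)
for n,W in(('top',T),('side',S)):
    m=b(W)&(abs(W[...,2]-300)<12); print(n,m.sum(),np.median(W[m][:,2]))
    p=W[m][:,:2].astype(np.float32); q=cv2.minAreaRect(p);print(q);print(cv2.boxPoints(q).round(1))
m=b(S)&(S[...,2]>60)&(S[...,2]<270)&(S[...,0]<720)
P=S[m]; 
# door plane
x=P[:,0];y=P[:,1]
for _ in range(5):
    a=np.polyfit(x,y,1);e=y-np.polyval(a,x);k=abs(e)<6;x,y=x[k],y[k]
print('front plane y=',a,np.degrees(np.arctan(a[0])),len(x),x.min(),x.max())
e=P[:,1]-np.polyval(a,P[:,0]);H=P[(e<-30)&(e>-60)];print('bar pts',len(H),np.median(H,0),H.min(0),H.max(0))
m=b(T)&(T[...,2]>255)&(T[...,2]<288)&(T[...,1]<np.polyval(a,T[...,0])-5);H=T[m];print('top bar',len(H),np.median(H,0),H.min(0),H.max(0))
m=b(T)&(T[...,2]>330);H=T[m];print('tip',H.min(0),H.max(0))
E
```

```text
top 15046 299.6390976089981
((565.59130859375, 95.37842559814453), (283.1183776855469, 261.01812744140625), 86.30541229248047)
[[426.2 -37.5]
 [686.7 -54.3]
 [705.  228.2]
 [444.5 245.1]]
side 8289 300.6926941793283
((566.5889282226562, 96.59071350097656), (285.08001708984375, 260.4925231933594), 86.35025787353516)
[[427.5 -37.4]
 [687.5 -54. ]
 [705.6 230.6]
 [445.7 247.1]]
front plane y= [-0.06353721 13.32278122] -3.6355270387346756 9930 430.12665097282047 685.7377410416045
bar pts 218 [651.43783222 -67.21103202 220.41935845] [647.40816228 -70.76555624 166.92482306] [657.84475262 -61.34730807 269.22158968]
top bar 99 [651.48440187 -52.08525076 283.28802342] [646.32163044 -67.80802554 255.49455085] [658.30609451 -34.7064333  287.88092138]
tip [531.65682342 115.81420552 330.00220826] [659.66844521 219.25578481 363.01204237]
```

```bash
cat >> h.py <<'E'
H=np.array([430.5,2.0]);A0=-3.64
def door(th,a,o,z):  # a along door from hinge, o outwards from back face, th rad
    f=np.radians(A0)-th;d=np.array([np.cos(f),np.sin(f)]);n=np.array([d[1],-d[0]])
    return np.array([*(H+a*d+o*n),z])
def go(t,yaw=None):
    s=r.sense();p=s['tool_pos'];y=s['tcp_rot'][2];M=R.from_euler('xyz',s['tcp_rot'],degrees=True)
    print('t',round(s['time'],2),'tcp',p.round(1),'rpy',s['tcp_rot'].round(1),'F',s['ft_force'].round(1),'gap',round(s['finger_gap'],1))
    if t is not None: print('tool shift',M.inv().apply(t-p).round(1),'turn',None if yaw is None else round(y-yaw,1))
E
python3 -m pendant '[[1,0,0,-13,-7.75],[1,0,0,-13,-7.75],[1,0,0,-13,-7.75],[1,0,0,-13,-7.75],[1,0,0,-13,-7.75],[1,0,0,-13,-7.75],[1,0,0,-13,-7.75],[1,0,0,-13,-7.75]]' 30
python3 -c "
from h import *
go(door(0,225,51,330),A0)"
```

```text
time: 1.5
tool_pos: [247.3, -546.6, 335.9]
tcp_rot: [180.0, -0.0, -3.3]
ft_force: [0.3, 0.5, 0.2]
finger_gap: 85.2
t 1.5 tcp [ 247.3 -546.6  335.9] rpy [180.   -0.   -3.3] F [0.3 0.5 0.2] gap 85.2
tool shift [ 375.6 -506.2    5.9] turn 0.3
```

```bash
python3 -m pendant '[[1,27,-36,0,0],[1,27,-36,0,0],[1,27,-36,0,0],[1,27,-36,0,0],[1,27,-36,0,0],[1,27,-36,0,0],[1,27,-36,0,0]]' >/dev/null
python3 -m pendant '[[1,27,-36,0,0],[1,27,-36,0,0],[1,27,-36,0,0],[1,27,-36,0,0],[1,27,-36,0,0],[1,27,-36,0,0],[1,0,0,0,0],[1,0,0,0,0]]' >/dev/null
python3 -c "
from h import *
go(door(0,225,51,330),A0)
p,d=optics.snapshot('wrist');cv2.imwrite('pics/w1.png',p)
W=cloud('wrist',d)
m=(W[...,2]>295)&(W[...,2]<305);
for lo in (-30,-25,-20,-40):
  pass
m=(W[...,2]>262)&(W[...,2]<292)&(W[...,1]<-45);print('bar',m.sum(),np.median(W[m],0) if m.any() else 0,[x for x in optics.search_frame('wrist','handle')])"
```

```text
t 3.0 tcp [ 627.8 -100.9  334.7] rpy [ 1.8e+02  1.0e-01 -3.5e+00] F [-0.1 -0.2  0.2] gap 85.4
tool shift [ 21.6 -39.2   4.6] turn 0.1
bar 1074 [652.30341795 -56.4015113  284.09131234] [{'at': [605.0, -14.2, 299.2], 'score': 0.62}]
```

View pics/w1.png

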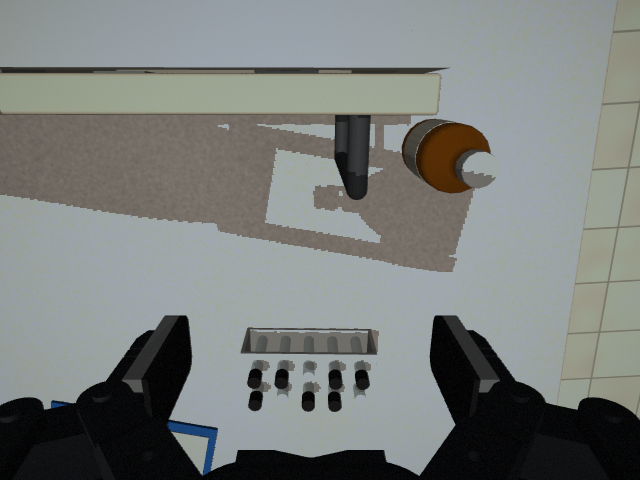

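The wrist view shows the bar end at ~(357,190), with its post joining the door at ~(352,118). The bar reads x=652, which matches the model's 651.8. The bottle at ~(465,160) is clear of the fingers.

```bash
python3 -m pendant '[[1,21.5,-39,0,0],[1,0,0,22,0],[1,0,0,22,0],[1,0,0,22,0],[1,0,0,22,0],[1,0,0,0,0],[1,0,0,0,0]]'
python3 -m pendant '[[0.05,0,0,0,0],[0.05,0,0,0,0],[0.05,0,0,0,0],[0.05,0,0,0,0],[0.05,0,0,0,0],[0.05,0,0,0,0],[0.05,0,0,0,0],[0.05,0,0,0,0]]' 30
python3 -c "
from h import *
go(door(0,225,51,246),A0)"
```

```text
time: 3.8
tool_pos: [650.9, -65.6, 247.8]
tcp_rot: [180.0, 0.0, -3.8]
ft_force: [-0.1, 0.5, -0.0]
finger_gap: 85.6
time: 4.6
tool_pos: [652.0, -64.5, 247.6]
tcp_rot: [180.0, -0.1, -3.7]
ft_force: [6.0, -0.9, 1.2]
finger_gap: 8.9
t 4.6 tcp [652.  -64.5 247.6] rpy [ 1.8e+02 -1.0e-01 -3.7e+00] F [ 6.  -0.9  1.2] gap 8.9
tool shift [-0.3 -1.3  1.6] turn -0.0
```

```bash
python3 -m pendant '[[0.05,-0.9,3.9,0,1],[0.05,-0.9,3.9,0,1],[0.05,-0.9,3.9,0,1],[0.05,-0.9,3.9,0,1]]'
python3 -m pendant '[[0.05,-0.9,3.9,0,1],[0.05,-0.9,3.9,0,1],[0.05,-0.9,3.9,0,1],[0.05,-0.9,3.9,0,1]]'
python3 -m pendant '[[0.05,-0.5,2,0,0.5],[0.05,0,0,0,0]]'
python3 -c "
from h import *
go(door(0.19,225,51,246),A0-10.9)"
```

```text
time: 5.0
tool_pos: [647.0, -79.3, 247.6]
tcp_rot: [-180.0, -0.1, -7.7]
ft_force: [6.1, 1.5, 0.5]
finger_gap: 9.4
time: 5.4
tool_pos: [640.9, -94.2, 247.6]
tcp_rot: [-180.0, -0.1, -11.7]
ft_force: [4.0, 1.4, 0.9]
finger_gap: 9.4
time: 5.6
tool_pos: [639.7, -96.6, 247.6]
tcp_rot: [180.0, -0.1, -12.2]
ft_force: [4.8, -0.4, 1.0]
finger_gap: 8.7
t 5.6 tcp [639.7 -96.6 247.6] rpy [ 1.80e+02 -1.00e-01 -1.22e+01] F [ 4.8 -0.4  1. ] gap 8.7
tool shift [-2.6  7.9  1.6] turn 2.4
```

```bash
python3 -m pendant '[[0.05,-0.5,2,0,0.5],[0.05,-0.5,2,0,0.5],[0.05,0,0,0,0]]'
python3 -m pendant '[[0.05,-0.2,1,0,0.25],[0.05,0,0,0,0]]'
python3 -m pendant '[[0.05,-0.2,1,0,0.25],[0.05,0,0,0,0]]'
python3 -c "
from h import *
go(door(0.19,225,51,246),A0-10.9)"
```

```text
time: 5.9
tool_pos: [638.0, -100.2, 247.6]
tcp_rot: [-180.0, -0.1, -13.2]
ft_force: [5.1, -0.7, 0.9]
finger_gap: 9.2
time: 6.1
tool_pos: [637.6, -100.9, 247.6]
tcp_rot: [-180.0, -0.1, -13.4]
ft_force: [5.1, -0.0, 0.9]
finger_gap: 9.2
time: 6.3
tool_pos: [637.2, -101.8, 247.6]
tcp_rot: [-180.0, -0.1, -13.6]
ft_force: [5.3, 1.5, 0.8]
finger_gap: 9.2
t 6.3 tcp [ 637.2 -101.8  247.6] rpy [-1.80e+02 -1.00e-01 -1.36e+01] F [5.3 1.5 0.8] gap 9.2
tool shift [-1.2  2.3  1.6] turn 0.9
```

```bash
python3 -m pendant '[[0.05,-0.2,0.7,0,0.2],[0.05,0,0,0,0]]'
python3 -m pendant '[[0.05,-0.2,0.7,0,0.2],[0.05,0,0,0,0]]'
python3 -m pendant '[[0.05,-0.2,0.7,0,0.2],[0.05,0,0,0,0]]'
```

```text
time: 6.5
tool_pos: [636.9, -102.4, 247.6]
tcp_rot: [-180.0, -0.1, -13.8]
ft_force: [5.4, 0.0, 0.8]
finger_gap: 9.4
time: 6.7
tool_pos: [636.6, -103.1, 247.6]
tcp_rot: [-180.0, -0.1, -14.0]
ft_force: [6.7, 0.6, 0.8]
finger_gap: 9.1
time: 6.9
tool_pos: [636.2, -103.7, 247.6]
tcp_rot: [-180.0, -0.1, -14.2]
ft_force: [6.9, -0.5, 0.8]
finger_gap: 9.0
```

```bash
python3 -m pendant '[[0.05,-0.2,0.7,0,0.2],[0.05,0,0,0,0]]'
python3 -m pendant '[[0.05,-0.2,0.7,0,0.2],[0.05,0,0,0,0]]'
```

```text
time: 7.1
tool_pos: [635.9, -104.4, 247.6]
tcp_rot: [-180.0, -0.1, -14.4]
ft_force: [5.7, -0.6, -0.0]
finger_gap: 9.1
time: 7.3
tool_pos: [635.6, -105.0, 247.6]
tcp_rot: [-180.0, -0.1, -14.6]
ft_force: [6.4, 0.0, 0.8]
finger_gap: 8.8
```

```bash
python3 -m pendant '[[0.05,-0.2,0.7,0,0.2],[0.05,0,0,0,0]]'
```

```text
time: 7.5
tool_pos: [635.2, -105.7, 247.6]
tcp_rot: [-180.0, -0.1, -14.8]
ft_force: [6.7, -0.6, 0.6]
finger_gap: 9.1
```

```bash
python3 -m pendant '[[0.05,-0.2,0.5,0,0.15],[0.05,0,0,0,0]]'
python3 -m pendant '[[0.05,-0.2,0.5,0,0.15],[0.05,0,0,0,0]]'
```

```text
time: 7.7
tool_pos: [635.1, -106.0, 247.6]
tcp_rot: [-180.0, -0.1, -15.0]
ft_force: [8.5, 0.3, 0.7]
finger_gap: 9.0
time: 7.9
tool_pos: [635.0, -106.2, 247.6]
tcp_rot: [-179.9, -0.1, -15.1]
ft_force: [9.2, 1.2, -0.7]
finger_gap: 9.4
```

```bash
python3 -m pendant '[[0.05,-0.1,0.5,0,0.1],[0.05,0,0,0,0]]'
python3 -m pendant '[[0.05,-0.1,0.5,0,0.1],[0.05,0,0,0,0]]'
```

```text
time: 8.1
tool_pos: [634.9, -106.2, 247.6]
tcp_rot: [-179.9, -0.1, -15.2]
ft_force: [9.5, 1.9, -1.1]
finger_gap: 9.2
time: 8.3
tool_pos: [634.8, -106.4, 247.6]
tcp_rot: [-179.9, -0.1, -15.3]
ft_force: [10.7, 4.8, -0.6]
finger_gap: 9.5
```

The pull stalls and the force rises at about 0.195 rad, so the door hangs on the catch. I'll release, rise and look.

```bash
python3 -m pendant '[[1,0,0,0,0],[1,0,0,0,0],[1,0,0,0,0],[1,0,0,0,0],[1,0,0,0,0],[1,0,0,0,0],[1,0,0,-30,0],[1,0,0,-30,0],[1,0,0,-35,0]]'
python3 -m pendant '[[0,-30,0,0,0],[0,-20,15,0,0],[0,0,0,0,0],[0,0,0,0,0],[0,0,0,0,0]]'
python3 - <<'E'
from h import *
go(door(0.19,190,-17,340),A0-6)
p,d=optics.snapshot('wrist');cv2.imwrite('pics/w2.png',p);W=cloud('wrist',d);np.save('pics/w2W.npy',W)
p,d=optics.snapshot('top');T=cloud('top',d)
for n,W in(('wrist',W),('top',T)):
    m=(abs(W[...,2]-300)<6)&(W[...,0]>425)&(W[...,0]<700)
    for x0 in (480,540,580,600,615,630,645,660):
        mm=m&(abs(W[...,0]-x0)<2.5)&(W[...,1]<60);y=np.sort(W[mm][:,1])
        if len(y)<3: continue
        g=np.diff(y);i=g.argmax();print(n,x0,len(y),'door',y[0].round(1),y[i].round(1),'top edge',y[i+1].round(1),'gap',g[i].round(1))
for q in('hook_mid','door_edge','catch','keeper','handle'):
    print(q,[(np.round(x['at']),round(x['score'],2)) for x in optics.search_frame('wrist',q)][:2])
E
```

```text
time: 9.2
tool_pos: [632.9, -107.4, 342.3]
tcp_rot: [180.0, 0.1, -15.4]
ft_force: [0.4, 0.3, 0.1]
finger_gap: 85.0
time: 9.7
tool_pos: [581.7, -108.6, 342.2]
tcp_rot: [-180.0, -0.0, -15.4]
ft_force: [-0.5, 0.4, -0.4]
finger_gap: 12.2
t 9.7 tcp [ 581.7 -108.6  342.2] rpy [-180.    -0.   -15.4] F [-0.5  0.4 -0.4] gap 12.2
tool shift [ 14.6 -86.4   2.2] turn -5.7
wrist 480 662 door -27.9 -10.7 top edge 0.3 gap 10.9
wrist 540 1407 door -44.1 -26.5 top edge -3.6 gap 22.9
wrist 580 1143 door -54.7 -36.9 top edge -6.1 gap 30.8
wrist 600 997 door -59.5 -42.4 top edge -7.3 gap 35.1
wrist 615 892 door -63.7 -46.2 top edge -8.5 gap 37.7
wrist 630 773 door -67.4 -50.3 top edge -9.4 gap 40.9
wrist 645 673 door -71.5 -54.0 top edge -10.3 gap 43.8
wrist 660 561 door -75.6 -58.0 top edge -11.2 gap 46.8
top 480 86 door 2.3 37.7 top edge 39.6 gap 1.9
top 540 81 door -2.8 57.3 top edge 59.3 gap 2.0
top 580 78 door -4.5 36.9 top edge 38.9 gap 1.9
top 600 103 door -6.4 -6.3 top edge -4.4 gap 1.9
top 615 89 door -6.2 48.8 top edge 50.8 gap 2.0
top 630 82 door -8.0 31.9 top edge 34.0 gap 2.1
top 645 93 door -7.9 13.0 top edge 15.0 gap 2.0
top 660 101 door -9.7 53.3 top edge 55.2 gap 2.0
hook_mid [(array([618., -29., 269.]), 0.94)]
door_edge [(array([584., -36., 300.]), 0.93)]
catch [(array([622., -33., 268.]), 0.84)]
keeper [(array([748., -75., 111.]), 0.67)]
handle [(array([581., -35., 302.]), 0.86)]
```

View pics/w2.png

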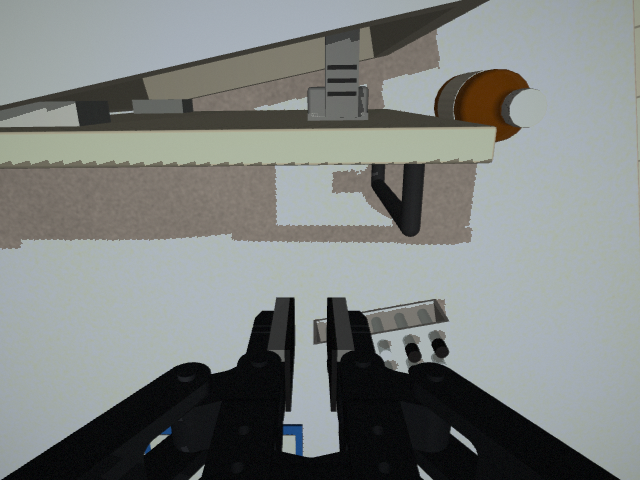

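```bash
python3 - <<'E'
from h import *
W=np.load('pics/w2W.npy')
for v in range(34,100,6): print(v,W[v,343].round(1),W[v,334].round(1))
go(door(0.193,190,-17,320),A0-11.07)
E
```

```text
34 [625.8  -8.  269.4] [621.8  -6.9 269.5]
40 [625.2 -10.5 269.3] [621.2  -9.3 268.6]
46 [624.6 -13.  269.7] [620.5 -11.8 269.2]
52 [624.  -15.5 269.4] [619.9 -14.4 269.2]
58 [623.4 -18.  268.6] [619.2 -16.9 269.5]
64 [622.7 -20.6 269.5] [618.6 -19.4 268.9]
70 [622.1 -23.2 269. ] [618.  -22.  267.9]
76 [621.4 -25.8 269.4] [617.2 -24.7 269.8]
82 [620.7 -28.4 269.9] [616.6 -27.3 269.7]
88 [620.2 -31.1 268.3] [615.9 -29.9 269. ]
94 [619.4 -33.7 269.2] [615.2 -32.6 269.9]
t 10.05 tcp [ 581.5 -108.6  342. ] rpy [-180.     0.   -15.3] F [0.2 0.  1.1] gap -0.1
tool shift [ 14.9 -85.8  22. ] turn -0.6
```

The wrist view shows the hook arm at ~(343,75) rising from the housing at ~(338,103). Depth puts the arm's top at z≈269, and the measured door angle is 0.193 rad. I'll move the shut fingers over the gap and down.

```bash
python3 -m pendant '[[0,7.5,-43,0,-0.6],[0,7,-43,0,0],[0,0,0,15,0],[0,0,0,0,0],[0,0,0,0,0]]'
python3 - <<'E'
from h import *
go(door(0.193,190,-17,275),A0-11.07)
E
```

```text
time: 10.55
tool_pos: [617.2, -29.9, 326.7]
tcp_rot: [180.0, 0.1, -14.8]
ft_force: [-0.1, 0.5, -0.3]
finger_gap: -0.0
t 10.55 tcp [617.2 -29.9 326.7] rpy [ 1.80e+02  1.00e-01 -1.48e+01] F [-0.1  0.5 -0.3] gap -0.0
tool shift [ 1.4 -0.5 51.7] turn -0.1
```

```bash
python3 -m pendant '[[0,1.4,-0.5,10,0],[0,0,0,10,0],[0,0,0,0,0]]'
python3 -m pendant '[[0,0,0,10,0],[0,0,0,0,0]]'
python3 -m pendant '[[0,0,0,10,0],[0,0,0,8,0],[0,0,0,0,0]]'
```

```text
time: 10.85
tool_pos: [618.2, -29.9, 304.9]
tcp_rot: [180.0, 0.2, -14.8]
ft_force: [0.6, 1.1, 0.3]
finger_gap: 0.1
time: 11.05
tool_pos: [618.5, -29.5, 295.6]
tcp_rot: [180.0, 0.1, -14.8]
ft_force: [-0.9, -0.1, -0.4]
finger_gap: -0.3
time: 11.35
tool_pos: [618.4, -29.2, 277.2]
tcp_rot: [180.0, 0.2, -14.8]
ft_force: [0.4, -0.1, -0.2]
finger_gap: -0.2
```

```bash
python3 -m pendant '[[0,0,0,4,0],[0,0,0,0,0]]'
for i in 1; do python3 -m pendant '[[0,0,0,2,0],[0,0,0,0,0]]'; done
python3 -m pendant '[[0,0,0,1,0],[0,0,0,0,0]]'
python3 -m pendant '[[0,0,0,1,0],[0,0,0,0,0]]'
```

```text
time: 11.55
tool_pos: [619.0, -29.3, 274.9]
tcp_rot: [180.0, 0.0, -14.8]
ft_force: [0.4, 1.0, -0.8]
finger_gap: -0.3
time: 11.75
tool_pos: [619.2, -29.3, 273.3]
tcp_rot: [-180.0, -0.0, -14.8]
ft_force: [-0.7, 0.2, -0.1]
finger_gap: 0.0
time: 11.95
tool_pos: [619.2, -29.3, 272.3]
tcp_rot: [-180.0, -0.0, -14.8]
ft_force: [0.4, 0.1, -0.1]
finger_gap: 0.4
time: 12.15
tool_pos: [619.1, -29.3, 271.2]
tcp_rot: [-180.0, 0.0, -14.8]
ft_force: [-0.4, -0.9, 0.2]
finger_gap: 0.1
```

```bash
python3 -m pendant '[[0,0,0,1,0],[0,0,0,0,0]]'
```

```text
time: 12.35
tool_pos: [619.1, -29.3, 270.1]
tcp_rot: [180.0, 0.0, -14.8]
ft_force: [-0.2, -0.4, 0.6]
finger_gap: 0.2
```

```bash
python3 -m pendant '[[0,0,0,0.5,0],[0,0,0,0,0]]'
python3 -m pendant '[[0,0,0,0.5,0],[0,0,0,0,0]]'
python3 -m pendant '[[0,0,0,0.5,0],[0,0,0,0,0]]'
```

```text
time: 12.55
tool_pos: [619.2, -29.3, 269.8]
tcp_rot: [-180.0, -0.0, -14.8]
ft_force: [-0.0, 0.7, -0.4]
finger_gap: 0.0
time: 12.75
tool_pos: [619.2, -29.2, 269.7]
tcp_rot: [-180.0, -0.0, -14.8]
ft_force: [-0.8, 0.4, 2.7]
finger_gap: 0.1
time: 12.95
tool_pos: [619.3, -29.2, 269.4]
tcp_rot: [-180.0, -0.0, -14.8]
ft_force: [-1.7, 1.7, 5.0]
finger_gap: 0.1
```

```bash
python3 -m pendant '[[0,0,0,0.5,0],[0,0,0,0,0]]'
python3 -m pendant '[[0,0,0,0.5,0],[0,0,0,0,0]]'
```

```text
time: 13.15
tool_pos: [619.3, -29.3, 268.7]
tcp_rot: [-180.0, -0.0, -14.8]
ft_force: [-1.2, 0.6, 5.4]
finger_gap: -0.0
time: 13.35
tool_pos: [619.3, -29.3, 268.1]
tcp_rot: [-180.0, -0.0, -14.8]
ft_force: [-1.8, 1.5, 4.4]
finger_gap: 0.3
```

Contact at z≈269.6 with about 5 N preload. The target is about 9 mm of travel, z≈260.7.

```bash
python3 -m pendant '[[0,0,0,1,0],[0,0,0,1,0],[0,0,0,1,0],[0,0,0,0,0]]'
python3 -m pendant '[[0,0,0,1,0],[0,0,0,1,0],[0,0,0,0,0]]'
```

```text
time: 13.75
tool_pos: [619.3, -29.3, 265.1]
tcp_rot: [-180.0, -0.0, -14.8]
ft_force: [-2.6, 0.7, 5.4]
finger_gap: -0.1
time: 14.05
tool_pos: [619.3, -29.3, 263.2]
tcp_rot: [-180.0, -0.0, -14.8]
ft_force: [-2.2, 0.6, 6.4]
finger_gap: 0.5
```

```bash
python3 -m pendant '[[0,0,0,1,0],[0,0,0,0,0]]'
python3 -m pendant '[[0,0,0,1,0],[0,0,0,0,0],[0,0,0,0,0]]'
```

```text
time: 14.25
tool_pos: [619.3, -29.3, 262.2]
tcp_rot: [-180.0, -0.0, -14.8]
ft_force: [-1.6, 0.9, 6.7]
finger_gap: 0.0
time: 14.55
tool_pos: [619.3, -29.3, 261.4]
tcp_rot: [-180.0, -0.0, -14.8]
ft_force: [-1.8, 0.5, 5.4]
finger_gap: 0.0
```

```bash
python3 -m pendant '[[0,0,0,0.6,0],[0,0,0,0,0],[0,0,0,0,0]]'
python3 -m pendant '[[0,0,2,0,0],[0,0,2,0,0],[0,0,0,0,0]]'
```

```text
time: 14.85
tool_pos: [619.3, -29.3, 260.8]
tcp_rot: [-180.0, -0.0, -14.8]
ft_force: [-2.6, 1.0, 7.8]
finger_gap: 0.2
time: 15.15
tool_pos: [618.6, -33.4, 261.1]
tcp_rot: [-180.0, -0.1, -14.8]
ft_force: [0.0, -0.0, 5.9]
finger_gap: 0.1
```

```bash
python3 -m pendant '[[0,0,1,0,0],[0,0,0,0,0]]'
python3 -m pendant '[[0,0,1,0,0],[0,0,0,0,0]]'
```

```text
time: 15.35
tool_pos: [618.4, -34.2, 261.1]
tcp_rot: [-180.0, -0.1, -14.8]
ft_force: [-0.6, 0.4, 5.7]
finger_gap: 0.5
time: 15.55
tool_pos: [618.2, -35.2, 261.1]
tcp_rot: [-180.0, -0.1, -14.8]
ft_force: [-0.7, 0.5, 5.6]
finger_gap: 0.0
```

```bash
python3 -m pendant '[[0,0,1,0.3,0],[0,0,0,0,0]]'
python3 -m pendant '[[0,0,1,0,0],[0,0,0,0,0]]'
```

```text
time: 15.75
tool_pos: [618.0, -36.1, 260.8]
tcp_rot: [-180.0, -0.1, -14.8]
ft_force: [0.4, 0.2, 6.4]
finger_gap: 0.1
time: 15.95
tool_pos: [617.8, -37.1, 260.9]
tcp_rot: [-180.0, -0.1, -14.8]
ft_force: [0.5, 0.5, 5.8]
finger_gap: 0.1
```

```bash
python3 -m pendant '[[0,0,1,0,0],[0,0,0,0,0]]'
python3 -m pendant '[[0,0,1,0,0],[0,0,0,0,0]]'
```

```text
time: 16.15
tool_pos: [617.6, -38.1, 260.9]
tcp_rot: [-180.0, -0.1, -14.8]
ft_force: [0.5, 1.2, 5.7]
finger_gap: 0.2
time: 16.35
tool_pos: [617.4, -39.0, 260.9]
tcp_rot: [-180.0, -0.1, -14.8]
ft_force: [0.9, 0.7, 7.3]
finger_gap: 0.3
```

```bash
python3 -m pendant '[[0,0.1,1.5,0,0.3],[0,0,0,0,0]]'
python3 -m pendant '[[0,0.1,1.5,0,0.4],[0,0,0,0,0]]'
```

```text
time: 16.55
tool_pos: [617.1, -40.6, 260.9]
tcp_rot: [-180.0, -0.1, -15.1]
ft_force: [-0.0, 0.1, 5.9]
finger_gap: 0.1
time: 16.75
tool_pos: [616.7, -42.0, 260.9]
tcp_rot: [-180.0, -0.1, -15.5]
ft_force: [-0.6, 0.1, 5.8]
finger_gap: -0.3
```

```bash
python3 -m pendant '[[0,0.1,1.6,0,0.5],[0,0,0,0,0]]'
python3 -m pendant '[[0,0.1,1.6,0,0.5],[0,0,0,0,0]]'
python3 - <<'E'
from h import *
p,d=optics.snapshot('wrist');cv2.imwrite('pics/w3.png',p);W=cloud('wrist',d)
m=(abs(W[...,2]-300)<6)&(W[...,0]>425)&(W[...,0]<700)
X=[];Y=[]
for x0 in range(460,700,10):
    mm=m&(abs(W[...,0]-x0)<2.5)&(W[...,1]<20);y=np.sort(W[mm][:,1])
    if len(y)>20: X.append(x0);Y.append(y[0])
f=np.polyfit(X,Y,1);print(X[0],X[-1],'door th',-np.arctan(f[0])-np.radians(3.64),np.abs(np.polyval(f,X)-Y).max())
E
```

```text
time: 16.95
tool_pos: [616.4, -43.6, 260.9]
tcp_rot: [-180.0, -0.1, -16.0]
ft_force: [-0.4, -0.3, 6.6]
finger_gap: -0.4
time: 17.15
tool_pos: [616.0, -45.2, 260.9]
tcp_rot: [-180.0, -0.1, -16.5]
ft_force: [-0.2, 0.3, 6.6]
finger_gap: 0.2
520 690 door th -0.1634902297187594 49.830134574582104
```

View pics/w3.png

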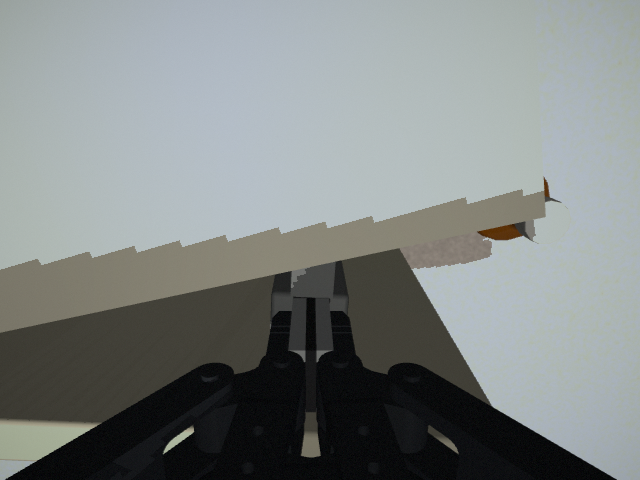

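The wrist view shows the shut fingers at ~(310,290) in the gap, with the door's top edge carried along at lower left (~(40,425)). The force stays at about 6 N, so the door is following. I'll keep the hook pressed to past 0.3 rad.

```bash
python3 -m pendant '[[0,0.1,1.7,0,0.5],[0,0.1,1.7,0,0.5],[0,0.1,1.7,0,0.5],[0,0,0,0,0]]'
python3 -m pendant '[[0,0.1,1.7,0,0.5],[0,0.1,1.7,0,0.5],[0,0.1,1.7,0,0.5],[0,0,0,0,0]]'
```

```text
time: 17.6
tool_pos: [614.6, -50.2, 260.8]
tcp_rot: [-180.0, -0.1, -18.0]
ft_force: [-0.0, 0.4, 7.1]
finger_gap: 0.1
time: 18.0
tool_pos: [613.2, -55.1, 260.8]
tcp_rot: [-180.0, -0.1, -19.5]
ft_force: [-1.0, 1.0, 6.7]
finger_gap: 0.0
```

```bash
python3 -m pendant '[[0,0.1,1.7,0,0.5],[0,0.1,1.7,0,0.5],[0,0.1,1.7,0,0.5],[0,0,0,0,0]]'
python3 -m pendant '[[0,0.1,1.7,0,0.5],[0,0.1,1.7,0,0.5],[0,0.1,1.7,0,0.5],[0,0.1,1.7,0,0.5],[0,0,0,0,0]]'
python3 - <<'E'
from h import *
s=r.sense();p=s['tool_pos'][:2]-H;print('tcp angle',np.degrees(np.arctan2(p[1],p[0])),np.hypot(*p))
E
```

```text
time: 18.4
tool_pos: [611.6, -60.0, 260.7]
tcp_rot: [-180.0, -0.1, -21.0]
ft_force: [-1.0, 1.0, 6.4]
finger_gap: 0.1
time: 18.9
tool_pos: [609.4, -66.4, 260.6]
tcp_rot: [-180.0, -0.0, -23.0]
ft_force: [-1.2, 1.3, 6.7]
finger_gap: 0.1
tcp angle -20.91501017792735 191.48796215452575
```

```bash
python3 -m pendant '[[0,0,0,-8,0],[0,0,0,-8,0],[0,0,0,-7,0],[0,0,0,0,0]]'
python3 -m pendant '[[0,0.1,5,0,1.5],[0,0.2,9.9,0,3],[0,0.2,9.9,0,3],[0,0.2,9.9,0,3]]'
python3 -m pendant '[[0,0.2,9.9,0,3],[0,0.2,9.9,0,3],[0,0.2,9.9,0,3],[0,0.2,9.9,0,3],[0,0.2,9.9,0,3]]'
python3 - <<'E'
from h import *
go(None)
s=r.sense();p=s['tool_pos'][:2]-H;print('tcp angle',np.degrees(np.arctan2(p[1],p[0])),np.hypot(*p))
E
```

```text
time: 19.3
tool_pos: [609.7, -66.5, 284.1]
tcp_rot: [-180.0, -0.1, -23.0]
ft_force: [-1.0, 0.4, 0.1]
finger_gap: -0.1
time: 19.7
tool_pos: [593.7, -97.7, 282.0]
tcp_rot: [180.0, 0.1, -33.6]
ft_force: [0.7, 1.4, 0.6]
finger_gap: -0.1
time: 20.2
tool_pos: [562.9, -136.5, 281.9]
tcp_rot: [180.0, 0.1, -48.7]
ft_force: [0.8, 1.6, 0.7]
finger_gap: -0.4
t 20.2 tcp [ 562.9 -136.5  281.9] rpy [ 1.80e+02  1.00e-01 -4.87e+01] F [0.8 1.6 0.7] gap -0.4
tcp angle -46.28093238138032 191.60262655938257
```

```bash
python3 -m pendant '[[0,0.2,9.9,0,3],[0,0.2,9.9,0,3],[0,0.2,9.9,0,3],[0,0.2,9.9,0,3],[0,0.2,9.9,0,3]]'
python3 -m pendant '[[0,0.2,9.9,0,3],[0,0.2,9.9,0,3],[0,0.2,9.9,0,3],[0,0.2,9.9,0,3],[0,0.2,9.9,0,3]]'
python3 - <<'E'
from h import *
go(None)
s=r.sense();p=s['tool_pos'][:2]-H;print('tcp angle',np.degrees(np.arctan2(p[1],p[0])),np.hypot(*p),s['joint_pos'].round(0))
p,d=optics.snapshot('top');cv2.imwrite('pics/top4.png',p)
E
```

```text
time: 20.7
tool_pos: [523.3, -165.9, 281.9]
tcp_rot: [180.0, 0.1, -63.7]
ft_force: [0.9, 0.7, 0.7]
finger_gap: 0.1
time: 21.2
tool_pos: [477.4, -184.1, 281.9]
tcp_rot: [180.0, 0.1, -78.7]
ft_force: [1.1, 0.9, -0.2]
finger_gap: -0.1
t 21.2 tcp [ 477.4 -184.1  281.9] rpy [ 1.80e+02  1.00e-01 -7.87e+01] F [ 1.1  0.9 -0.2] gap -0.1
tcp angle -75.84909772092497 191.91318744360944 [-27.  -7.  95.   0.  93.  52.]
```

View pics/top4.png

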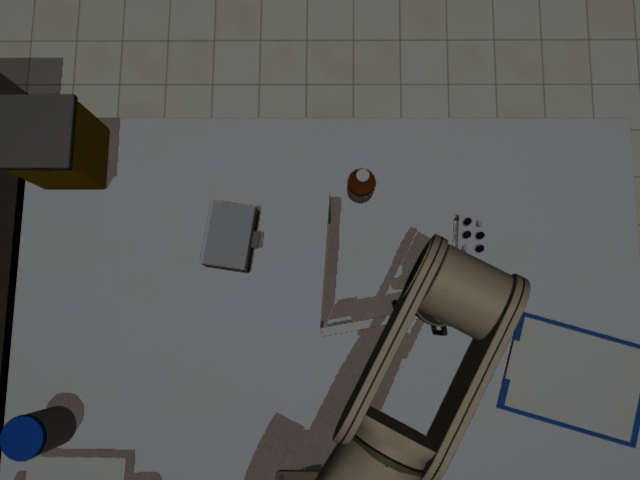

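The top view shows the door at roughly 75° (320,325 to 395,318) under the arm, with the bottle, rack and tip box in place. I'll finish the swing slowly.

```bash
python3 -m pendant '[[0,0.1,6.6,0,2],[0,0.1,6.6,0,2],[0,0.1,6.6,0,2],[0,0.1,6.6,0,2],[0,0.1,5,0,1.5],[0,0.1,4,0,1.2],[0,0,3.3,0,1],[0,0,3.3,0,1],[0,0,3.3,0,1]]'
python3 -m pendant '[[0,0,2.7,0,0.8],[0,0,2,0,0.6],[0,0,0,0,0],[0,0,-5,0,0],[0,0,-10,0,0],[0,0,-15,0,0],[0,0,0,-30,0],[0,0,0,-40,0],[0,0,-20,-40,0],[0,0,0,0,0]]'
python3 - <<'E'
from h import *
go(None)
E
```

```text
time: 22.15
tool_pos: [433.1, -189.1, 283.0]
tcp_rot: [-180.0, -0.0, -92.2]
ft_force: [0.4, -0.8, -0.0]
finger_gap: -0.1
time: 23.15
tool_pos: [482.0, -192.6, 399.2]
tcp_rot: [-179.5, -0.2, -93.5]
ft_force: [0.4, -0.3, -0.1]
finger_gap: 0.0
t 23.15 tcp [ 482.  -192.6  399.2] rpy [-179.5   -0.2  -93.5] F [ 0.4 -0.3 -0.1] gap 0.0
```

```bash
python3 -m pendant '[[0,0,-40,-10,0],[0,0,-40,0,0],[0,0,-40,0,0],[0,0,0,0,0],[0,0,0,0,0]]'
python3 - <<'E'
from h import *
P=[]
for c in('wrist','top','side'):
    p,d=optics.snapshot(c);W=cloud(c,d)
    if c=='side':cv2.imwrite('pics/side5.png',p)
    m=(abs(W[...,2]-300)<5)&(W[...,0]>330)&(W[...,0]<520)&(W[...,1]<-40)&(W[...,1]>-300)
    q=W[m][:,:2].astype(np.float32);
    if len(q)>20:
        l=cv2.fitLine(q,cv2.DIST_HUBER,0,.01,.01).ravel();a=np.degrees(np.arctan2(-abs(l[1]),l[0]*(1 if l[1]<0 else -1)));print(c,len(q),'door dir',a,'theta deg',A0-a,q.min(0),q.max(0))
    for k in('reagent','tube_rack','tip_box'): print(c,k,[(np.round(x['at']),round(x['score'],2)) for x in optics.search_frame(c,k)][:1])
E
```

```text
time: 23.65
tool_pos: [599.2, -199.1, 400.1]
tcp_rot: [179.8, 0.1, -93.5]
ft_force: [-0.8, -1.7, 0.4]
finger_gap: 0.4
wrist reagent [(array([747., -97., 103.]), 0.82)]
wrist tube_rack [(array([ 618., -329.,   58.]), 0.93)]
wrist tip_box []
top 156 door dir -91.17711 theta deg 87.53711 [410.38275 -73.86883] [426.6941  -40.53513]
top reagent [(array([750., -79.,  99.]), 0.77)]
top tube_rack [(array([ 582., -326.,   61.]), 0.61)]
top tip_box [(array([589., 168., 357.]), 0.92)]
side 1102 door dir -94.212746 theta deg 90.57275 [ 398.01126 -253.6553 ] [428.93256 -40.27582]
side reagent [(array([ 749., -103.,   86.]), 0.83)]
side tube_rack [(array([ 602., -348.,   59.]), 0.81)]
side tip_box [(array([590., 138., 348.]), 0.96)]
```

View pics/side5.png

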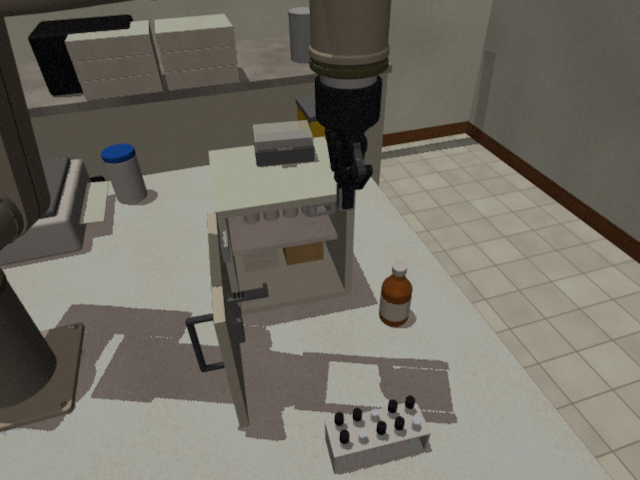

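The side view shows the door standing at about 90°, the hook free at ~(250,293), and the bottle, rack and tip box where they were. The gripper at ~(348,180) is in free air.

```bash
python3 -c "
from bench import r,hand_in
print(r.sense()['time'],hand_in())"
```

```text
the job is handed in; nothing more can be done
24.25 None
```

The cupboard door is open to about a right angle, and I handed the job in at 24.25 s of the 64 s allowed.

- **Drawing out:** I pulled the door by its handle until the motion stalled at about 0.193 rad. The wrist force had reached about 12 N by then, so it was hanging on the catch. I let go there.
- **Releasing the hook:** The shut fingers went down into the gap and met the hook's arm at z ≈ 269.6 mm, with about 5 N preload. I pressed it about 8.8 to 9 mm at 5.4 to 7.8 N. It stayed down while the fingers pushed the door's back past about 0.34 rad.
- **Swinging open:** I lifted off the hook and eased the door round with side forces under 2 N, then backed away clear.

**Last checks:**
- **Door angle:** the side camera's depth gives 90.6°. The top camera gave 87.5°, but the arm hid most of the door from it and it saw only a 33 mm stretch.
- **Bottle, rack and tip box:** the side camera's readings are within 4 mm of the first ones for all three. The top camera placed the rack 26 mm off in x, with a low score (0.61). The arm had partly hidden the rack in an earlier top view, and the side picture shows it unmoved.
- **Robot:** the gripper was in free air, with nothing near it in the side picture. The last wrist reading was about 2 N, slightly above the usual noise.

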